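# Sort balance canisters by weight and press them home

### The job

Lift each of the two grey-capped canisters to feel its weight and put it upright in the rack cup of its class: empty (about 130 g) in white, half filled (about 320 g) in yellow, solid filled (about 580 g) in blue. Press each one down until the stiff pad in the cup is felt to be on its stop, but never push down harder than about 30 N, then let go. Leave the red-capped canister, the pad of the cup that stays empty and the other things alone.

Things in the scene. Friction and masses are not known exactly. Their poses are not given: they have to be found in the camera images.
- canister_a: Sealed aluminium canister standing upright, grey screw cap: 40 mm diameter, 80 mm tall (the cap is the top 14 mm, 37 mm across), lower rim chamfered 2.5 mm; origin at the centre of its underside, z up. Loose filling hidden inside. Its class is unknown: 130, 320 or 580 g in all (each within 10 %), never the class of canister_b.
- canister_b: Sealed aluminium canister standing upright, grey screw cap: 40 mm diameter, 80 mm tall (the cap is the top 14 mm, 37 mm across), lower rim chamfered 2.5 mm; origin at the centre of its underside, z up. Loose filling hidden inside. Its class is unknown: 130, 320 or 580 g in all (each within 10 %), never the class of canister_a.
- canister_red: Sealed aluminium canister standing upright, red screw cap: 40 mm diameter, 80 mm tall (the cap is the top 14 mm, 37 mm across), lower rim chamfered 2.5 mm; origin at the centre of its underside, z up. Loose filling hidden inside. A bystander with the remaining class; to be left where it is.
- rack: Fixed rack: black base 84 x 290 x 12 mm (x, y, z) with three square cups 62 x 62 mm in a row along its y axis, 95 mm apart: white at +y, yellow in the middle, blue at -y. Cup rims about 46 mm above the table. Origin at the centre of its underside.
- seat_white (a point): Centre of the mouth of the white cup's bore at the cup's nominal height, 46 mm above the table; seat for the empty canister (about 130 g). Bore 43 mm across. The cup has been set by hand: its real height is up to 5 mm above or below this point and is not measured; bore, pad and stop go up and down with it. Sideways the point is exact.
- seat_yellow (a point): Centre of the mouth of the yellow cup's bore at the cup's nominal height, 46 mm above the table; seat for the half filled canister (about 320 g). Bore 43 mm across. The cup has been set by hand: its real height is up to 5 mm above or below this point and is not measured; bore, pad and stop go up and down with it. Sideways the point is exact.
- seat_blue (a point): Centre of the mouth of the blue cup's bore at the cup's nominal height, 46 mm above the table; seat for the solid filled canister (about 580 g). Bore 43 mm across. The cup has been set by hand: its real height is up to 5 mm above or below this point and is not measured; bore, pad and stop go up and down with it. Sideways the point is exact.
- pad_white (a joint): Slide of the black rubber pad (36 mm across) in the white cup, in m, positive downwards: 0 up as at the start (pad top 14 mm below the real rim), 0.008 on its hard stop (22 mm below the rim). It is held by friction: about 9 N pushes it down (its rubber top gives a further 0.1 mm per N under load), it does not spring back, and no canister is heavy enough to push it down by itself.
- pad_yellow (a joint): Slide of the black rubber pad (36 mm across) in the yellow cup, in m, positive downwards: 0 up as at the start (pad top 14 mm below the real rim), 0.008 on its hard stop (22 mm below the rim). It is held by friction: about 9 N pushes it down (its rubber top gives a further 0.1 mm per N under load), it does not spring back, and no canister is heavy enough to push it down by itself.
- pad_blue (a joint): Slide of the black rubber pad (36 mm across) in the blue cup, in m, positive downwards: 0 up as at the start (pad top 14 mm below the real rim), 0.008 on its hard stop (22 mm below the rim). It is held by friction: about 9 N pushes it down (its rubber top gives a further 0.1 mm per N under load), it does not spring back, and no canister is heavy enough to push it down by itself.
- dropper_5: Small screw-cap bottle, 34 mm diameter, 62 mm tall, a bystander; origin at the centre of its underside.
- dropper_4: Small screw-cap bottle with reddish content, 34 mm diameter, 62 mm tall, a bystander; origin at the centre of its underside.
- timer: Bench timer lying flat, 62 x 66 x 20 mm, a bystander; origin at the centre of its underside.
- spatula: Lab spatula with wooden handle lying flat, 196 mm long, a bystander; origin at its underside.

How it is judged:
At the end, for the whole second after the job is handed in: Each grey-capped canister stands in its class's cup within 4 mm of the centre, upright within 5 degrees, at rest, its weight on the rack, the pad under it down at least 6.8 of 8 mm; the third cup's pad is down less than 2 mm; the red-capped canister is within 10 mm of its start (((horizontal distance between canister_a and seat_white below 0.004 m and contact force between canister_a and rack between 0.6 and 2.2 N and value of joint pad_white above 0.0068 m) or (horizontal distance between canister_a and seat_yellow below 0.004 m and contact force between canister_a and rack between 2.2 and 4.4 N and value of joint pad_yellow above 0.0068 m) or (horizontal distance between canister_a and seat_blue below 0.004 m and contact force between canister_a and rack between 4.4 and 9 N and value of joint pad_blue above 0.0068 m)) and angle between each of canister_a, canister_b's own z axis and vertical below 0.09 rad and linear speed of each of canister_a, canister_b below 0.01 m/s and ((horizontal distance between canister_b and seat_white below 0.004 m and contact force between canister_b and rack between 0.6 and 2.2 N and value of joint pad_white above 0.0068 m) or (horizontal distance between canister_b and seat_yellow below 0.004 m and contact force between canister_b and rack between 2.2 and 4.4 N and value of joint pad_yellow above 0.0068 m) or (horizontal distance between canister_b and seat_blue below 0.004 m and contact force between canister_b and rack between 4.4 and 9 N and value of joint pad_blue above 0.0068 m)) and (value of joint pad_white below 0.002 m or horizontal distance between any of canister_a, canister_b and seat_white below 0.004 m) and (value of joint pad_yellow below 0.002 m or horizontal distance between any of canister_a, canister_b and seat_yellow below 0.004 m) and (value of joint pad_blue below 0.002 m or horizontal distance between any of canister_a, canister_b and seat_blue below 0.004 m) and distance of canister_red from where it was at the start of the episode below 0.01 m); the robot touches nothing.
It fails at once if a canister is pushed against the rack with more than 35 N (contact force between any of canister_a, canister_b and rack above 35 N).
It fails at once if the red-capped canister or another bystander is moved more than 20 mm (distance of any of canister_red, dropper_5, dropper_4, timer, spatula from where it was at the start of the episode above 0.02 m).
It also fails if it takes over 58 s, if anything falls off the work surface, if the arm or the gripper's body presses on something with over 40 N, if the wrist force passes 120 N, or if a joint passes its speed limit or range.

### The arm

A 6-joint arm with a two-finger parallel gripper is mounted at the origin on a cart in front of the work surface, level with it; the furniture and walls round the work are solid. World frame = base frame: x ahead of the robot, y to its left, z up, the work surface at z = 0. Lengths are in m, angles in rad, forces in N, time in s.
With the tool pointing down it reaches from about 0.275 to 1 m from the base axis. Payload 8.4 kg.
Tool frame: the origin (TCP) lies midway between the tips of the shut fingers; the grasp point (between the pads) lies 19 mm behind it; z points along the fingers, y is the line along which they close (so a half turn about z gives the same grasp; the last joint's range is limited). The gripper opens to 85 mm and grips with 20 to 120 N. Pads are 22 mm wide; open, the fingers measure 114 mm over their backs; the gripper's body (76 mm by 85 mm) begins 54 mm behind the grasp point. The pads swing forward as they close: fully open they stand 13 mm farther back than shut.
Start: joints at [1.256, 0.353, 1.633, -0, 1.155, -0.002], TCP at [0.192, 0.595, 0.231] pointing down, gripper open.
Joint ranges: [-2.63, 2.63], [-0.92, 2.1], [0.06, 2.66], [-1.3, 4.44], [0, 2.69], [-3.02, 3.02]. Speed limits (rad/s): [2.22, 2.22, 2.79, 3.14, 3.14, 3.14].

### API

Orientations are given as a unit quaternion [w, x, y, z].
In Python, from cell import manip, cams gives the robot as it stands. The module is installed in compiled form; this text tells all that it offers.
- The arm moves only by the tool send_rows, never from a script. Its argument "motion" is a list of rows, each an object with "offset": the shift along the tool's x, y, z in mm, a list of three; "delta_rot": the turn, a rotation vector about the tool's x, y, z in rad, a list of three. In form: [{"offset": [tx, ty, tz], "delta_rot": [wx, wy, wz]}, ...]. A call has 1 to 12 rows; each row shifts and turns the commanded pose from where the row before left it, along the tool's axes as they then stand; what a row does not reach is not made up. A row lasts 1/12 s, in which the tool goes at most 41.7 mm and 7.16 degrees, less where a joint would pass 70% of its speed; a pose out of reach is approached as far as the arm can. A call is refused whole if a number of a shift passes 41.7 or a number of a turn 0.125, either way. A call with a gripper value outside its range is refused whole. "claw" is the opening, from 0 (shut) to 1 (fully open), set as the call begins (left out, the last holds). The fingers move at their own pace and stop on an object; "force" is the grip in N (left out, the last holds). Time passes only in rows, so rows that do not move let the fingers close. It gives the time, the measured TCP pose, the force, the opening and the grip force at its end, in the units of the state.
- manip.observe(): the state, without advancing time (a new reading comes with each control period).
- cams.camera(name): name is "scene" or "top" or "wrist"; returns a dict with "img" (480x640x3 uint8, red, green, blue), "fx", "fy", "cx", "cy" (pixels), "k1" (the pictures are not rectified: a ray, as slopes to the right and down, at radius r is drawn at 1 + k1 r^2 times it, then the intrinsics apply), "position" and "rotation" of the camera in the world. Camera axes: x right, y down, z forward; pixel columns grow to the right and rows downward; lengths in m; the calibration is good to about 2 mm. A picture is of the moment at which its call begins. There is no depth.
- manip.close_job(): hands the job in; it is judged then, once.
Trained networks look in a picture, given as the dict that the camera call returned (one of the last four; its "shot" number tells which), for a name from the list of things; names that differ only in an ending like _2 or _b are one class to them, and where a whole thing is asked for, a point or a joint stands for the part that bears it (a point fixed in the world has none). Each returns a list of dicts, best first, with "score" (0 to 1); they miss things now and then, are a little off and sometimes report something else, mostly with a low value. They report only what shows in the picture. A call takes as long as a camera call.
- cams.boxes_of(picture, name): "rect" ([centre column, centre row, width, height] in pixels, round what is visible of it).
- cams.landmark_of(picture, name): "location" ([column, row] in pixels: a listed point, or the origin of a listed thing).
The state is a dict: "clock": time; "joints": joint angles; "qd": joint speeds; "joint_torque": joint torques, N m; "position": TCP position; "ee_rot": TCP orientation; "force": force on the tool from outside, world axes, zero at the start; "moment": the same for the moment, N m; "grip_width": finger opening in m; "finger_force": force on a finger pad.
Only numpy, scipy, OpenCV 4.12 (cv2) and the standard library are available. Lean on these libraries where they do the work, as an engineer would, in place of code of your own. Each camera call takes 0.05 s, during which the arm holds its last target. There are 200 camera calls.

## Working session

There is one attempt and no reset: what is moved stays moved. The work goes in short steps, Python scripts to look and compute and a tool call to move; the robot and the scene stay as the last step left them, time stands still between calls to the robot, and variables do not carry over. Pictures are saved under pics/ and viewed, at most 10 in all, crops included, and the job is handed in when it is done.

Besides the shell and the picture viewer there is one more tool, called after "Request:" as a command line: name --argument value ..., lists and objects as JSON in quotes. send_rows: Moves the arm, as the interface text tells. Its arguments: {"type":"object","properties":{"motion":{"type":"array"},"claw":{"type":"number"},"force":{"type":"number"}},"required":["motion"]}

```bash
mkdir -p pics; cat > h.py <<'E'
import numpy as np, cv2
from cell import manip, cams
def ray(p,uv):
    x,y=(uv[0]-p["cx"])/p["fx"],(uv[1]-p["cy"])/p["fy"]
    rd=np.hypot(x,y); r=rd
    for _ in range(30): r=rd/(1+p["k1"]*r*r)
    s=r/rd if rd>0 else 1
    R=np.array(p["rotation"]); 
    if R.shape!=(3,3):
        from scipy.spatial.transform import Rotation as Ro
        R=Ro.from_quat([R[1],R[2],R[3],R[0]]).as_matrix()
    return np.array(p["position"]),R@np.array([x*s,y*s,1])
def at(p,uv,z):
    o,d=ray(p,uv); return o+d*(z-o[2])/d[2]
def save(p,n): cv2.imwrite(f"pics/{n}.png",p["img"][:,:,::-1])
E
python3 - <<'E'
from h import *
s=manip.observe(); print({k:np.round(v,3).tolist() for k,v in s.items()})
ps={}
for c in("scene","top"):
    p=cams.camera(c); save(p,c+"0"); print(c,np.round(p["position"],3))
    for n,z in [("canister_a",0),("canister_red",0),("seat_white",.046),("seat_yellow",.046),("seat_blue",.046),("rack",0),("dropper_5",0),("timer",0),("spatula",0)]:
        for d in cams.landmark_of(p,n)[:3]:
            print(n,round(d["score"],2),np.round(d["location"]),np.round(at(p,d["location"],z),4))
E
```

```text
{'clock': 0.0, 'joints': [1.256, 0.354, 1.634, -0.0, 1.155, -0.002], 'qd': [0.0, -0.002, 0.0, 0.001, -0.0, 0.001], 'joint_torque': [-0.0, -60.527, -34.206, -0.0, 0.01, -0.0], 'position': [0.192, 0.594, 0.231], 'ee_rot': [-0.0, 0.156, 0.988, -0.001], 'force': [-1.354, 0.372, 0.357], 'moment': [0.035, -0.052, 0.042], 'finger_force': 0.0, 'grip_width': 0.085}
scene [0.243 0.511 0.749]
canister_a 0.94 [326. 351.] [0.453  0.2158 0.    ]
canister_a 0.7 [270. 415.] [0.4642 0.3638 0.    ]
canister_red 0.63 [287. 294.] [0.5858 0.1576 0.    ]
seat_white 0.84 [374. 233.] [ 0.5063 -0.0428  0.046 ]
seat_yellow 0.96 [397. 206.] [ 0.5026 -0.1374  0.046 ]
seat_yellow 0.44 [397. 218.] [ 0.4873 -0.1059  0.046 ]
seat_blue 0.57 [418. 179.] [ 0.5065 -0.2435  0.046 ]
rack 0.94 [396. 220.] [ 0.5016 -0.1384  0.    ]
rack 0.75 [289. 299.] [ 0.5763  0.1645 -0.    ]
dropper_5 0.8 [256. 255.] [0.7023 0.1155 0.    ]
dropper_5 0.56 [275. 259.] [0.6618 0.1022 0.    ]
timer 0.61 [344. 168.] [ 0.6981 -0.2266  0.    ]
spatula 0.56 [293. 213.] [ 0.7098 -0.0257  0.    ]
top [0.387 0.048 1.11 ]
canister_a 0.73 [165. 294.] [0.4663 0.3636 0.    ]
canister_a 0.72 [238. 300.] [0.4548 0.2205 0.    ]
canister_red 0.72 [269. 234.] [0.587  0.1616 0.    ]
seat_white 0.55 [375. 278.] [ 0.4955 -0.0462  0.046 ]
seat_blue 0.66 [480. 273.] [ 0.507  -0.2422  0.046 ]
dropper_5 0.8 [293. 178.] [0.7029 0.1151 0.    ]
dropper_5 0.6 [301. 197.] [0.6647 0.0991 0.    ]
dropper_5 0.24 [377. 275.] [ 0.5055 -0.0541  0.    ]
timer 0.94 [464. 182.] [ 0.6958 -0.2311  0.    ]
spatula 0.85 [364. 172.] [ 0.7172 -0.0287  0.    ]
```

View pics/top0.png

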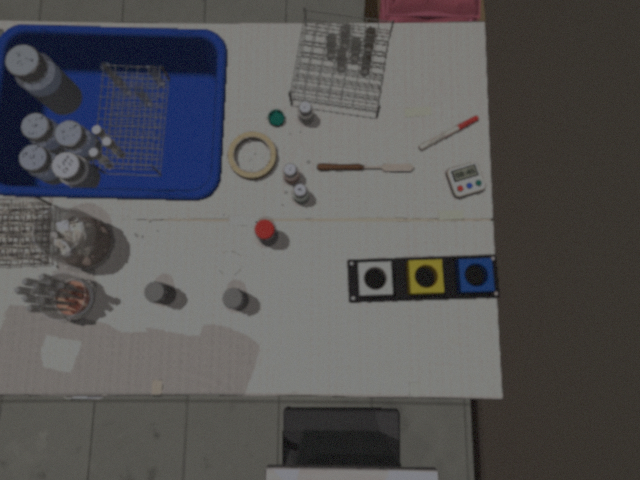

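View pics/scene0.png

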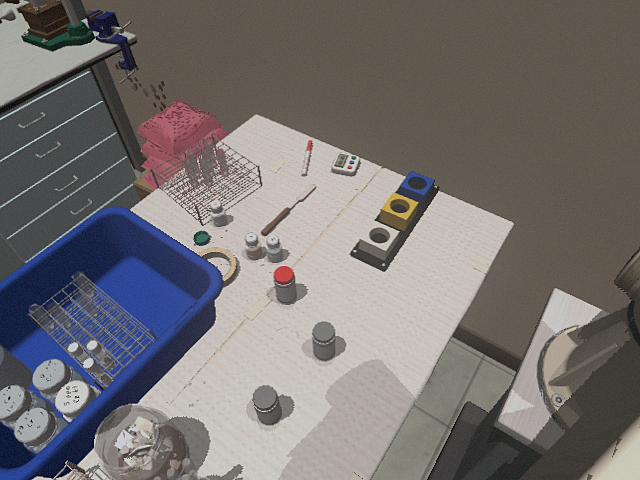

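The top view shows two grey caps at about (160,292) and (236,298), the red cap at (265,230), and the cups at (375,278), (426,276) and (475,274), all matching the network points. I'll turn the tool so it closes along world x, then move above the far canister.

Request:
send_rows --motion '[{"offset": [0,0,0],"delta_rot": [0,0,0.12]},{"offset": [0,0,0],"delta_rot": [0,0,0.12]},{"offset": [0,0,0],"delta_rot": [0,0,0.12]},{"offset": [0,0,0],"delta_rot": [0,0,0.12]},{"offset": [0,0,0],"delta_rot": [0,0,0.12]},{"offset": [0,0,0],"delta_rot": [0,0,0.12]},{"offset": [0,0,0],"delta_rot": [0,0,0.12]},{"offset": [0,0,0],"delta_rot": [0,0,0.12]},{"offset": [0,0,0],"delta_rot": [0,0,0.12]},{"offset": [0,0,0],"delta_rot": [0,0,0.12]},{"offset": [0,0,0],"delta_rot": [0,0,0.058]}]' --claw 1 --force 40

```text
clock: 1.92
position: [0.1923, 0.5947, 0.2313]
ee_rot: [-0.0, 0.71, 0.705, -0.0]
force: [0.5, 0.5, 0.5]
grip_width: 0.0856
finger_force: 0.0
```

Request:
send_rows --motion '[{"offset": [-23,27,0],"delta_rot": [0,0,0]},{"offset": [-23,27,0],"delta_rot": [0,0,0]},{"offset": [-23,27,0],"delta_rot": [0,0,0]},{"offset": [-23,27,0],"delta_rot": [0,0,0]},{"offset": [-23,27,0],"delta_rot": [0,0,0]},{"offset": [-23,27,0],"delta_rot": [0,0,0]},{"offset": [-23,27,0],"delta_rot": [0,0,0]},{"offset": [-23,27,0],"delta_rot": [0,0,0]},{"offset": [-23,27,0],"delta_rot": [0,0,0]},{"offset": [-23,27,0],"delta_rot": [0,0,0]},{"offset": [0,0,0],"delta_rot": [0,0,0]},{"offset": [0,0,0],"delta_rot": [0,0,0]}]'

```text
clock: 2.92
position: [0.4635, 0.3635, 0.2313]
ee_rot: [-0.0, 0.708, 0.706, 0.0]
force: [-0.3, 0.3, -0.7]
grip_width: 0.0856
finger_force: 0.0
```

```bash
python3 - <<'E'
from h import *
s=manip.observe(); print({k:np.round(s[k],4).tolist() for k in("clock","joints","position","ee_rot","force")})
p=cams.camera("wrist"); save(p,"w1"); print(np.round(p["position"],3),np.round(p["rotation"],2).tolist())
for d in cams.landmark_of(p,"canister_a")[:3]+cams.boxes_of(p,"canister_a")[:3]: print(d, [np.round(at(p,d["location"],0),4)] if "location" in d else "")
E
```

```text
{'clock': 2.9167, 'joints': [0.6624, 0.2975, 1.7126, 0.0001, 1.1314, 0.6657], 'position': [0.4635, 0.3635, 0.2313], 'ee_rot': [-0.0, 0.7083, 0.706, 0.0], 'force': [-0.278, 0.2648, -0.6508]}
[0.464 0.436 0.374] [0.15, 0.99, -0.0, -0.0]
{'location': [317.9, 203.2], 'score': 0.86} [array([0.4651, 0.358 , 0.    ])]
{'location': [309.4, 337.4], 'score': 0.79} [array([0.4558, 0.2152, 0.    ])]
{'rect': [311.1, 361.5, 45.9, 80.3], 'score': 0.87} 
{'rect': [319.5, 211.7, 52.2, 60.7], 'score': 0.65}
```

View pics/w1.png

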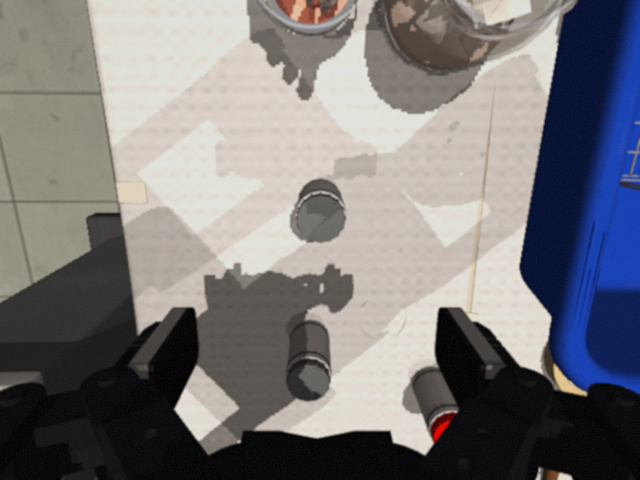

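The wrist view shows the far canister's cap at about (319,218) and the near one's at (309,378). I'll cross-check these at cap height, along with the cup bores.

```bash
python3 - <<'E'
from h import *
p=cams.camera("wrist")
for uv in [(319.5,217.5),(308.5,379)]: print(np.round(at(p,uv,.08),4))
# top/scene: cup squares by colour -> dark bore blob
for c in("top","scene"):
    p=cams.camera(c); g=p["img"]
    for n in("seat_white","seat_yellow","seat_blue"):
        b=cams.boxes_of(p,n.replace("seat","pad"))
        b=[d for d in b if d["score"]>.3][:2]
        for d in b: print(c,n,round(d["score"],2),np.round(d["rect"],1),np.round(at(p,d["rect"][:2],.032),4))
    r=[(375,278),(426,276),(475,274)] if c=="top" else [(380,236),(403,206),(419,182)]
    for u,v in r:
        w=g[v-14:v+15,u-16:u+17].astype(np.uint8)
        m=(w.max(2)<45).astype(np.uint8)
        k,l,st,ce=cv2.connectedComponentsWithStats(m)
        for i in range(1,k):
            if st[i,4]>100: q=ce[i]+[u-16,v-14]; print(c,st[i],np.round(q,1),np.round(at(p,q,.046),4))
    for n in("canister_a","canister_red"):
        for d in cams.boxes_of(p,n)[:2]: print(c,n,round(d["score"],2),np.round(d["rect"],1))
E
```

```text
[0.464  0.3655 0.08  ]
[0.455  0.2245 0.08  ]
top seat_white 0.78 [372.5 277.4  18.   20.2] [ 0.498  -0.0419  0.032 ]
top seat_white 0.56 [465.5 179.2  36.4  35.9] [ 0.6927 -0.2254  0.032 ]
top seat_yellow 0.52 [425.4 278.3  25.1  17. ] [ 0.4971 -0.1425  0.032 ]
top seat_blue 0.8 [472.9 275.9  17.1  17.5] [ 0.5025 -0.2321  0.032 ]
top [  6   5  20  19 292] [374.6 278.1] [ 0.4953 -0.0446  0.046 ]
top [  6   5  19  19 279] [424.8 276.3] [ 0.4995 -0.139   0.046 ]
top [  7   5  20  20 319] [475.4 274.5] [ 0.5036 -0.2333  0.046 ]
top canister_a 0.92 [233.2 300.6  24.9  21.4]
top canister_a 0.7 [158.6 291.9  32.8  24.1]
top canister_red 0.57 [267.1 231.7  25.4  32.8]
top canister_red 0.15 [423.3 280.6 151.6  46.6]
scene seat_white 0.59 [378.6 237.3  11.8   8. ] [ 0.4975 -0.0482  0.032 ]
scene seat_yellow 0.45 [398.6 209.6  10.8   8.2] [ 0.5009 -0.1433  0.032 ]
scene seat_blue 0.4 [417.2 185.   10.4   8.8] [ 0.5027 -0.2383  0.032 ]
scene canister_a 0.84 [323.6 342.8  24.1  37.1]
scene canister_a 0.82 [267.5 406.2  29.7  40.1]
scene canister_red 0.78 [284.8 286.1  20.3  38. ]
scene canister_red 0.52 [396.  219.6  92.3  96.1]
```

Request:
send_rows --motion '[{"offset": [0,1,35],"delta_rot": [0,0,0]},{"offset": [0,0,39],"delta_rot": [0,0,0]},{"offset": [0,0,39],"delta_rot": [0,0,0]},{"offset": [0,0,39],"delta_rot": [0,0,0]},{"offset": [0,0,30],"delta_rot": [0,0,0]},{"offset": [0,0,15],"delta_rot": [0,0,0]},{"offset": [0,0,0],"delta_rot": [0,0,0]},{"offset": [0,0,0],"delta_rot": [0,0,0]}]'

```text
clock: 4.38
position: [0.4631, 0.3644, 0.0338]
ee_rot: [-0.0, 0.707, 0.707, -0.001]
force: [-1.1, 0.1, 0.9]
grip_width: 0.0856
finger_force: 0.0
```

Request:
send_rows --motion '[{"offset": [0,0,0],"delta_rot": [0,0,0]},{"offset": [0,0,0],"delta_rot": [0,0,0]},{"offset": [0,0,0],"delta_rot": [0,0,0]},{"offset": [0,0,0],"delta_rot": [0,0,0]},{"offset": [0,0,0],"delta_rot": [0,0,0]},{"offset": [0,0,0],"delta_rot": [0,0,0]},{"offset": [0,0,0],"delta_rot": [0,0,0]},{"offset": [0,0,0],"delta_rot": [0,0,0]}]' --claw 0 --force 60

```text
clock: 5.05
position: [0.4641, 0.3653, 0.0357]
ee_rot: [0.0, 0.707, 0.707, 0.001]
force: [0.8, -1.7, 6.8]
grip_width: 0.0385
finger_force: 59.0
```

Request:
send_rows --motion '[{"offset": [0,0,-8],"delta_rot": [0,0,0]},{"offset": [0,0,-20],"delta_rot": [0,0,0]},{"offset": [0,0,-30],"delta_rot": [0,0,0]},{"offset": [0,0,-30],"delta_rot": [0,0,0]},{"offset": [0,0,-20],"delta_rot": [0,0,0]},{"offset": [0,0,0],"delta_rot": [0,0,0]},{"offset": [0,0,0],"delta_rot": [0,0,0]},{"offset": [0,0,0],"delta_rot": [0,0,0]},{"offset": [0,0,0],"delta_rot": [0,0,0]}]'

```text
clock: 5.8
position: [0.4625, 0.364, 0.1409]
ee_rot: [-0.0, 0.707, 0.707, -0.001]
force: [0.1, -0.2, -1.3]
grip_width: 0.0383
finger_force: 60.3
```

```bash
python3 - <<'E'
from h import *
F=[]
for i in range(6):
    p=cams.camera("wrist"); F.append(manip.observe()["force"])
save(p,"w2"); s=manip.observe()
print(np.round(F,2).tolist(),np.mean(F,0),s["position"],s["ee_rot"],s["grip_width"],s["clock"])
E
```

```text
[[0.35, -1.01, -2.4], [0.72, 0.22, -1.54], [0.2, -0.31, -1.02], [0.39, -0.42, -1.17], [-1.21, 0.84, -1.76], [0.31, -0.32, -0.59]] [ 0.12673527 -0.16652823 -1.41452529] [0.463089   0.36449641 0.14164709] [-6.83411549e-05  7.07106134e-01  7.07107227e-01 -5.29022210e-04] 0.03827276090132497 6.1
```

View pics/w2.png

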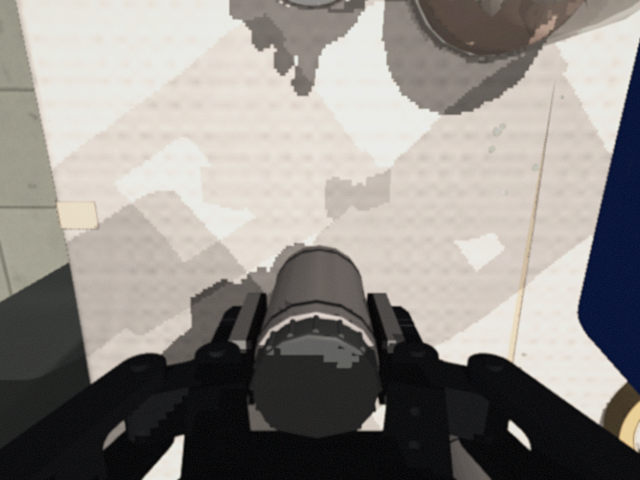

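The weight reads about 1.4 N, so this canister is empty and goes in white. The canister sits centred between the fingers (cap about (316,380)). I'll move so the camera looks down on the white cup.

Request:
send_rows --motion '[{"offset": [-20,0,-30],"delta_rot": [0,0,0]},{"offset": [-38,3,-20],"delta_rot": [0,0,0]},{"offset": [-40,3,0],"delta_rot": [0,0,0]},{"offset": [-40,3,0],"delta_rot": [0,0,0]},{"offset": [-40,3,0],"delta_rot": [0,0,0]},{"offset": [-40,4,0],"delta_rot": [0,0,0]},{"offset": [-40,4,0],"delta_rot": [0,0,0]},{"offset": [-40,3,0],"delta_rot": [0,0,0]},{"offset": [-40,3,0],"delta_rot": [0,0,0]},{"offset": [-40,3,0],"delta_rot": [0,0,0]},{"offset": [-40,3,0],"delta_rot": [0,0,0]},{"offset": [-40,0,0],"delta_rot": [0,0,0]}]'

```text
clock: 7.1
position: [0.4954, -0.0942, 0.1918]
ee_rot: [0.0, 0.707, 0.707, 0.0]
force: [1.4, 0.5, -1.0]
grip_width: 0.038
finger_force: 60.8
```

Request:
send_rows --motion '[{"offset": [-26,0,0],"delta_rot": [0,0,0]},{"offset": [0,0,0],"delta_rot": [0,0,0]},{"offset": [0,0,0],"delta_rot": [0,0,0]},{"offset": [0,0,0],"delta_rot": [0,0,0]}]'

```text
clock: 7.43
position: [0.495, -0.1179, 0.1914]
ee_rot: [-0.0, 0.707, 0.707, -0.0]
force: [0.8, 0.4, -1.0]
grip_width: 0.0384
finger_force: 60.7
```

```bash
python3 - <<'E'
from h import *
F=[]
for i in range(4):
    p=cams.camera("wrist"); F.append(manip.observe()["force"])
save(p,"w3"); s=manip.observe()
print(np.mean(F,0),s["position"],s["ee_rot"],p["position"],s["clock"])
for n in("seat_white","seat_yellow"):
    for d in cams.landmark_of(p,n)[:2]: print(n,d,np.round(at(p,d["location"],.046),4))
    for d in cams.boxes_of(p,n.replace("seat","pad"))[:2]: print(n,d,np.round(at(p,d["rect"][:2],.032),4))
E
```

```text
[ 0.16047929 -0.54526756 -0.95659382] [ 0.49528315 -0.11706272  0.19162555] [-8.69634017e-05  7.06553791e-01  7.07659334e-01  2.56421455e-05] [ 0.49533186 -0.04462246  0.33467865] 7.6333
seat_white {'location': [318.5, 121.8], 'score': 0.59} [ 0.4967 -0.0478  0.046 ]
seat_white {'rect': [322.0, 121.0, 45.2, 54.1], 'score': 0.94} [ 0.4993 -0.0474  0.032 ]
seat_white {'rect': [318.3, 170.6, 113.8, 251.4], 'score': 0.15} [ 0.4967 -0.0828  0.032 ]
seat_yellow {'location': [324.6, 250.4], 'score': 0.65} [ 0.5016 -0.1409  0.046 ]
seat_yellow {'location': [540.3, 329.3], 'score': 0.38} [ 0.6734 -0.2067  0.046 ]
seat_yellow {'rect': [325.9, 237.6, 44.2, 30.6], 'score': 0.78} [ 0.5028 -0.135   0.032 ]
```

View pics/w3.png

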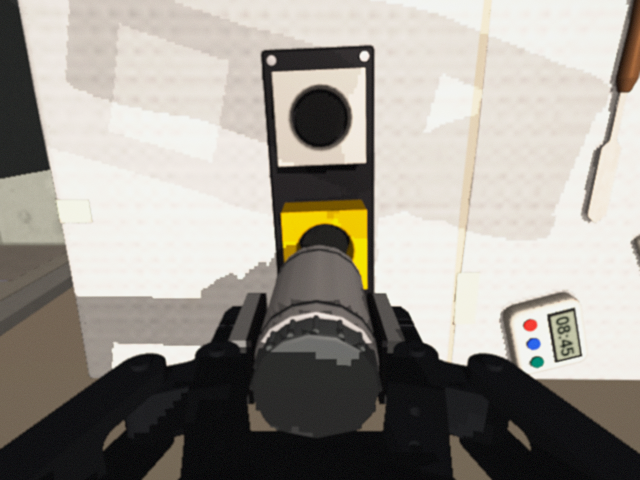

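The white bore is at about (320,118) and yellow's is partly hidden behind the canister. I'll fit the bore outline, and check where the held cap lies relative to the tool.

```bash
python3 - <<'E'
from h import *
p=cams.camera("wrist"); g=p["img"]
w=g[72:164,278:364]
for t in(60,90,120):
    m=(w.min(2)<t).astype(np.uint8)
    k,l,st,ce=cv2.connectedComponentsWithStats(m); i=l[46,42]
    c,_=cv2.findContours((l==i).astype(np.uint8),cv2.RETR_EXTERNAL,cv2.CHAIN_APPROX_NONE)
    e=cv2.fitEllipse(max(c,key=len)); q=np.array(e[0])+[278,72]; print(t,st[i],np.round(q,1),np.round(e[1],1),np.round(at(p,q,.046),4))
# white square
m=(g[60:172,262:375].min(2)>140).astype(np.uint8)
k,l,st,ce=cv2.connectedComponentsWithStats(m); l0=l[46,25]
c,_=cv2.findContours((l==l0).astype(np.uint8),cv2.RETR_EXTERNAL,cv2.CHAIN_APPROX_NONE)
r=cv2.minAreaRect(max(c,key=len)); q=np.array(r[0])+[262,60]; print("sq",r,q,at(p,q,.046))
pos=manip.observe()["position"]
for uv in[(316,384),(316,388)]: print("cap rel tcp",np.round(at(p,uv,pos[2]+.044)-pos,4))
E
```

```text
60 [  13   14   59   61 2781] [319.7 116. ] [57.6 59.7] [ 0.4977 -0.0445  0.046 ]
90 [  12   12   61   64 3008] [319.8 116. ] [59.8 62.3] [ 0.4978 -0.0445  0.046 ]
120 [  11   12   62   65 3173] [319.8 116.1] [61.1 64.3] [ 0.4978 -0.0446  0.046 ]
sq ((57.998233795166016, 55.95782470703125), (95.04196166992188, 93.21260070800781), 87.58048248291016) [319.9982338  115.95782471] [ 0.49790209 -0.04450035  0.046     ]
cap rel tcp [ 0.0001 -0.0009  0.044 ]
cap rel tcp [ 0.0001 -0.0022  0.044 ]
```

Request:
send_rows --motion '[{"offset": [25,1,0],"delta_rot": [0,0,0]},{"offset": [30,1,10],"delta_rot": [0,0,0]},{"offset": [18,0.5,20],"delta_rot": [0,0,0]},{"offset": [0,0,25],"delta_rot": [0,0,0]},{"offset": [0,0,25],"delta_rot": [0,0,0]},{"offset": [0,0,20],"delta_rot": [0,0,0]},{"offset": [0,0,0],"delta_rot": [0,0,0]},{"offset": [0,0,0],"delta_rot": [0,0,0]},{"offset": [0,0,0],"delta_rot": [0,0,0]}]'

```text
clock: 8.63
position: [0.4985, -0.0452, 0.0926]
ee_rot: [0.0, 0.707, 0.707, 0.0]
force: [0.7, 0.4, -0.9]
grip_width: 0.0381
finger_force: 60.5
```

```bash
python3 - <<'E'
from h import *
P=[];F=[]
for i in range(4):
    p=cams.camera("scene" if i else "top"); s=manip.observe(); P.append(s["position"]);F.append(s["force"])
print(np.mean(P,0),np.mean(F,0))
cv2.imwrite("pics/s4.png",cv2.resize(p["img"][150:300,290:490,::-1],None,fx=4,fy=4,interpolation=cv2.INTER_CUBIC))
E
```

```text
[ 0.49874262 -0.04528024  0.0929719 ] [ 0.40568268  0.12347116 -1.40167966]
```

View pics/s4.png

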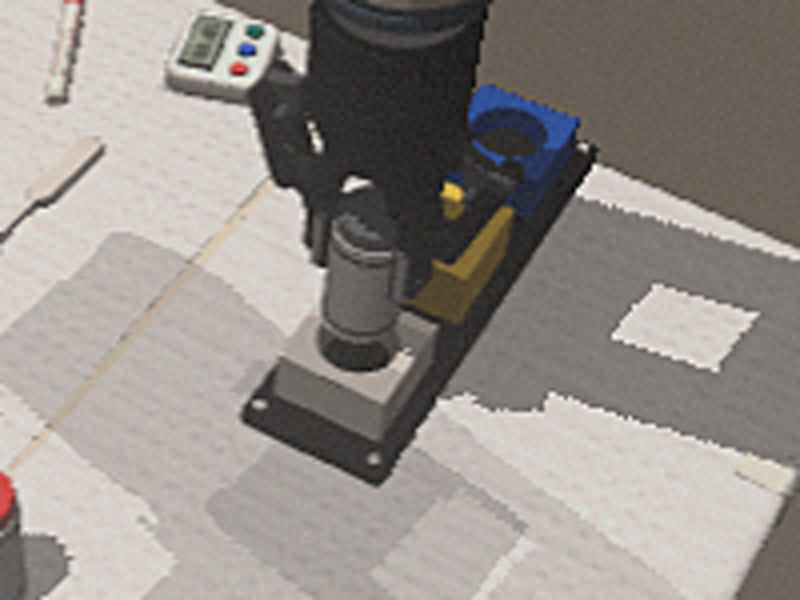

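The canister hovers over the white bore (bore about (360,350) in the crop) and lines up with it. I'll go down gently, watching the force.

Request:
send_rows --motion '[{"offset": [0.5,-0.7,3],"delta_rot": [0,0,0]},{"offset": [0,0,3],"delta_rot": [0,0,0]},{"offset": [0,0,3],"delta_rot": [0,0,0]},{"offset": [0,0,2],"delta_rot": [0,0,0]},{"offset": [0,0,2],"delta_rot": [0,0,0]},{"offset": [0,0,1],"delta_rot": [0,0,0]},{"offset": [0,0,0],"delta_rot": [0,0,0]}]'

```text
clock: 9.42
position: [0.4968, -0.0446, 0.0773]
ee_rot: [-0.0, 0.707, 0.707, -0.0]
force: [-0.4, 0.2, -1.2]
grip_width: 0.0381
finger_force: 60.6
```

Request:
send_rows --motion '[{"offset": [0,0,2],"delta_rot": [0,0,0]},{"offset": [0,0,1],"delta_rot": [0,0,0]},{"offset": [0,0,1],"delta_rot": [0,0,0]},{"offset": [0,0,0],"delta_rot": [0,0,0]}]'

```text
clock: 9.75
position: [0.4973, -0.0443, 0.074]
ee_rot: [0.0, 0.707, 0.707, 0.0]
force: [1.1, 4.4, -0.6]
grip_width: 0.0382
finger_force: 60.7
```

Request:
send_rows --motion '[{"offset": [0.8,0,0],"delta_rot": [0,0,0]},{"offset": [0,0,1],"delta_rot": [0,0,0]},{"offset": [0,0,1],"delta_rot": [0,0,0]},{"offset": [0,0,0],"delta_rot": [0,0,0]},{"offset": [0,0,0],"delta_rot": [0,0,0]}]'

```text
clock: 10.17
position: [0.4969, -0.0438, 0.0714]
ee_rot: [-0.0, 0.707, 0.707, -0.0]
force: [0.4, 1.0, -1.9]
grip_width: 0.0381
finger_force: 60.7
```

Request:
send_rows --motion '[{"offset": [0,0,1],"delta_rot": [0,0,0]},{"offset": [0,0,1],"delta_rot": [0,0,0]},{"offset": [0,0,0],"delta_rot": [0,0,0]},{"offset": [0,0,0],"delta_rot": [0,0,0]}]'

```text
clock: 10.5
position: [0.4969, -0.0438, 0.0695]
ee_rot: [-0.0, 0.707, 0.707, -0.0]
force: [-0.0, 0.6, -2.5]
grip_width: 0.038
finger_force: 60.7
```

Request:
send_rows --motion '[{"offset": [0,0,1],"delta_rot": [0,0,0]},{"offset": [0,0,1],"delta_rot": [0,0,0]},{"offset": [0,0,1],"delta_rot": [0,0,0]},{"offset": [0,0,0],"delta_rot": [0,0,0]},{"offset": [0,0,0],"delta_rot": [0,0,0]}]'

```text
clock: 10.92
position: [0.497, -0.0438, 0.0665]
ee_rot: [-0.0, 0.707, 0.707, -0.0]
force: [-0.2, 1.3, -1.8]
grip_width: 0.0382
finger_force: 60.7
```

Request:
send_rows --motion '[{"offset": [0,0,1],"delta_rot": [0,0,0]},{"offset": [0,0,1],"delta_rot": [0,0,0]},{"offset": [0,0,0],"delta_rot": [0,0,0]},{"offset": [0,0,0],"delta_rot": [0,0,0]}]'

```text
clock: 11.25
position: [0.4971, -0.0438, 0.0649]
ee_rot: [0.0, 0.707, 0.707, 0.0]
force: [-2.6, 1.7, 4.6]
grip_width: 0.0382
finger_force: 61.3
```

Request:
send_rows --motion '[{"offset": [0,0,1],"delta_rot": [0,0,0]},{"offset": [0,0,1],"delta_rot": [0,0,0]},{"offset": [0,0,0],"delta_rot": [0,0,0]},{"offset": [0,0,0],"delta_rot": [0,0,0]}]'

```text
clock: 11.58
position: [0.4971, -0.0438, 0.063]
ee_rot: [0.0, 0.707, 0.707, 0.0]
force: [-2.5, 2.3, 6.4]
grip_width: 0.0382
finger_force: 61.5
```

Request:
send_rows --motion '[{"offset": [0,0,1],"delta_rot": [0,0,0]},{"offset": [0,0,1],"delta_rot": [0,0,0]},{"offset": [0,0,0],"delta_rot": [0,0,0]},{"offset": [0,0,0],"delta_rot": [0,0,0]}]'

```text
clock: 11.92
position: [0.4971, -0.0438, 0.0611]
ee_rot: [0.0, 0.707, 0.707, 0.0]
force: [-2.0, 2.4, 7.4]
grip_width: 0.0384
finger_force: 61.5
```

Request:
send_rows --motion '[{"offset": [0,0,1],"delta_rot": [0,0,0]},{"offset": [0,0,1],"delta_rot": [0,0,0]},{"offset": [0,0,0],"delta_rot": [0,0,0]},{"offset": [0,0,0],"delta_rot": [0,0,0]}]'

```text
clock: 12.25
position: [0.4971, -0.0438, 0.0591]
ee_rot: [0.0, 0.707, 0.707, 0.0]
force: [-2.1, 1.7, 7.1]
grip_width: 0.0386
finger_force: 61.5
```

Request:
send_rows --motion '[{"offset": [0,0,1],"delta_rot": [0,0,0]},{"offset": [0,0,0],"delta_rot": [0,0,0]},{"offset": [0,0,0],"delta_rot": [0,0,0]}]'

```text
clock: 12.5
position: [0.4971, -0.0438, 0.0581]
ee_rot: [0.0, 0.707, 0.707, 0.0]
force: [-2.2, 2.1, 7.7]
grip_width: 0.0378
finger_force: 61.6
```

Request:
send_rows --motion '[{"offset": [0,0,1],"delta_rot": [0,0,0]},{"offset": [0,0,0],"delta_rot": [0,0,0]},{"offset": [0,0,0],"delta_rot": [0,0,0]}]'

```text
clock: 12.75
position: [0.4971, -0.0438, 0.0571]
ee_rot: [0.0, 0.707, 0.707, 0.0]
force: [-2.8, 2.1, 7.6]
grip_width: 0.0383
finger_force: 61.6
```

Request:
send_rows --motion '[{"offset": [0,0,0.8],"delta_rot": [0,0,0]},{"offset": [0,0,0],"delta_rot": [0,0,0]},{"offset": [0,0,0],"delta_rot": [0,0,0]}]'

```text
clock: 13.0
position: [0.4971, -0.0438, 0.0565]
ee_rot: [0.0, 0.707, 0.707, 0.0]
force: [-3.8, 2.5, 11.8]
grip_width: 0.038
finger_force: 61.9
```

Request:
send_rows --motion '[{"offset": [0,0,0.8],"delta_rot": [0,0,0]},{"offset": [0,0,0],"delta_rot": [0,0,0]},{"offset": [0,0,0],"delta_rot": [0,0,0]}]'

```text
clock: 13.25
position: [0.4972, -0.0438, 0.0561]
ee_rot: [0.0, 0.707, 0.707, 0.0]
force: [-4.0, 2.0, 15.8]
grip_width: 0.0381
finger_force: 62.3
```

Request:
send_rows --motion '[{"offset": [0,0,0.8],"delta_rot": [0,0,0]},{"offset": [0,0,0],"delta_rot": [0,0,0]},{"offset": [0,0,0],"delta_rot": [0,0,0]}]'

```text
clock: 13.5
position: [0.4972, -0.0438, 0.0555]
ee_rot: [0.0, 0.707, 0.707, 0.0]
force: [-5.7, 1.7, 20.9]
grip_width: 0.0378
finger_force: 62.8
```

Request:
send_rows --motion '[{"offset": [0,0,-1],"delta_rot": [0,0,0]},{"offset": [0,0,-1],"delta_rot": [0,0,0]},{"offset": [0,0,0],"delta_rot": [0,0,0]}]'

```text
clock: 13.75
position: [0.4971, -0.0438, 0.057]
ee_rot: [0.0, 0.707, 0.707, 0.0]
force: [-3.8, 2.9, 10.7]
grip_width: 0.0383
finger_force: 61.5
```

Request:
send_rows --motion '[{"offset": [0,0,-1.5],"delta_rot": [0,0,0]},{"offset": [0,0,0],"delta_rot": [0,0,0]}]'

```text
clock: 13.92
position: [0.4971, -0.0438, 0.058]
ee_rot: [0.0, 0.707, 0.707, 0.0]
force: [-1.8, 2.5, 1.0]
grip_width: 0.038
finger_force: 60.8
```

Request:
send_rows --motion '[{"offset": [0,0,0],"delta_rot": [0,0,0]},{"offset": [0,0,0],"delta_rot": [0,0,0]},{"offset": [0,0,0],"delta_rot": [0,0,0]},{"offset": [0,0,0],"delta_rot": [0,0,0]},{"offset": [0,0,0],"delta_rot": [0,0,0]},{"offset": [0,0,0],"delta_rot": [0,0,0]},{"offset": [0,0,0],"delta_rot": [0,0,0]}]' --claw 1

```text
clock: 14.5
position: [0.4971, -0.0438, 0.0577]
ee_rot: [0.0, 0.707, 0.707, -0.0]
force: [-0.0, -1.1, -0.4]
grip_width: 0.0857
finger_force: 0.0
```

Request:
send_rows --motion '[{"offset": [0,0,-10],"delta_rot": [0,0,0]},{"offset": [0,0,-25],"delta_rot": [0,0,0]},{"offset": [0,0,-35],"delta_rot": [0,0,0]},{"offset": [0,0,-40],"delta_rot": [0,0,0]},{"offset": [20,-2,-30],"delta_rot": [0,0,0]},{"offset": [38,-6,0],"delta_rot": [0,0,0]},{"offset": [40,-7,0],"delta_rot": [0,0,0]},{"offset": [40,-7,0],"delta_rot": [0,0,0]},{"offset": [40,-7,0],"delta_rot": [0,0,0]},{"offset": [40,-7,0],"delta_rot": [0,0,0]},{"offset": [25,-6,0],"delta_rot": [0,0,0]},{"offset": [0,0,0],"delta_rot": [0,0,0]}]'

```text
clock: 15.5
position: [0.4542, 0.2033, 0.1987]
ee_rot: [-0.0, 0.706, 0.708, 0.001]
force: [-0.1, -0.3, -0.3]
grip_width: 0.0854
finger_force: 0.0
```

```bash
python3 - <<'E'
from h import *
F=[]
for i in range(3):
    p=cams.camera("wrist"); F.append(manip.observe()["force"])
save(p,"w5"); s=manip.observe(); print(np.mean(F,0),s["position"],s["ee_rot"],s["clock"])
for d in cams.landmark_of(p,"canister_a")[:3]: print(d,np.round(at(p,d["location"],0),4))
for d in cams.boxes_of(p,"canister_a")[:3]: print(d)
t=cams.camera("scene")
for d in cams.landmark_of(t,"canister_a")[:3]: print(d,np.round(at(t,d["location"],0),4),np.round(at(t,d["location"],.024),4))
E
```

```text
[-0.26943326 -0.19937243  0.21195211] [0.45486651 0.19905307 0.19814139] [ 1.76840829e-04  7.06686775e-01  7.07526514e-01 -4.88561075e-05] 15.65
{'location': [318.3, 185.0], 'score': 0.91} [0.4565 0.217  0.    ]
{'rect': [322.9, 197.4, 60.0, 69.0], 'score': 0.89}
{'location': [321.6, 352.0], 'score': 0.89} [0.4578 0.2219 0.    ] [0.4509 0.2312 0.024 ]
{'location': [375.6, 242.2], 'score': 0.78} [ 0.5073 -0.0572 -0.    ] [ 0.4988 -0.0391  0.024 ]
```

View pics/w5.png

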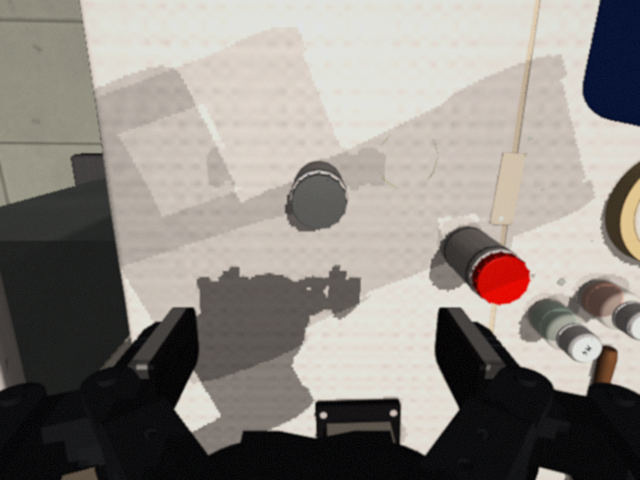

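The second canister's cap is at about (317,203), and nothing stands in the fingers' way.

```bash
python3 - <<'E'
from h import *
p=cams.camera("wrist"); print(np.round(at(p,(316.5,203),.08),4),np.round(manip.observe()["position"],4))
w=p["img"]
m=(w[160:240,280:355].max(2)<95).astype(np.uint8); print(cv2.boundingRect(m))
E
```

```text
[0.4556 0.2164 0.08  ] [0.4553 0.1982 0.1978]
(5, 0, 61, 68)
```

Request:
send_rows --motion '[{"offset": [19,0,20],"delta_rot": [0,0,0]},{"offset": [0,0,38],"delta_rot": [0,0,0]},{"offset": [0,0,38],"delta_rot": [0,0,0]},{"offset": [0,0,38],"delta_rot": [0,0,0]},{"offset": [0,0,20],"delta_rot": [0,0,0]},{"offset": [0,0,10],"delta_rot": [0,0,0]},{"offset": [0,0,0],"delta_rot": [0,0,0]},{"offset": [0,0,0],"delta_rot": [0,0,0]}]'

```text
clock: 16.57
position: [0.4555, 0.218, 0.0341]
ee_rot: [-0.0, 0.707, 0.707, -0.0]
force: [-0.6, -0.2, -0.3]
grip_width: 0.0855
finger_force: 0.0
```

Request:
send_rows --motion '[{"offset": [0,0,0],"delta_rot": [0,0,0]},{"offset": [0,0,0],"delta_rot": [0,0,0]},{"offset": [0,0,0],"delta_rot": [0,0,0]},{"offset": [0,0,0],"delta_rot": [0,0,0]},{"offset": [0,0,0],"delta_rot": [0,0,0]},{"offset": [0,0,0],"delta_rot": [0,0,0]},{"offset": [0,0,0],"delta_rot": [0,0,0]},{"offset": [0,0,0],"delta_rot": [0,0,0]}]' --claw 0 --force 70

```text
clock: 17.23
position: [0.4558, 0.2185, 0.035]
ee_rot: [0.0, 0.707, 0.707, 0.001]
force: [-1.3, -0.3, 9.8]
grip_width: 0.0384
finger_force: 69.3
```

Request:
send_rows --motion '[{"offset": [0,0,-8],"delta_rot": [0,0,0]},{"offset": [0,0,-20],"delta_rot": [0,0,0]},{"offset": [0,0,-40],"delta_rot": [0,0,0]},{"offset": [0,0,-40],"delta_rot": [0,0,0]},{"offset": [0,0,-30],"delta_rot": [0,0,0]},{"offset": [0,0,-20],"delta_rot": [0,0,0]},{"offset": [0,0,0],"delta_rot": [0,0,0]},{"offset": [0,0,0],"delta_rot": [0,0,0]},{"offset": [0,0,0],"delta_rot": [0,0,0]}]'

```text
clock: 17.98
position: [0.454, 0.2177, 0.1906]
ee_rot: [-0.0, 0.707, 0.707, -0.001]
force: [-0.8, -0.3, -4.6]
grip_width: 0.0379
finger_force: 71.9
```

```bash
python3 - <<'E'
from h import *
F=[]
for i in range(6):
    p=cams.camera("wrist"); F.append(manip.observe()["force"])
save(p,"w6"); s=manip.observe()
print(np.mean(F,0),np.std(F,0),s["position"],s["ee_rot"],s["clock"])
a=cv2.imread("pics/w3.png"); b=cv2.imread("pics/w6.png")
cv2.imwrite("pics/cmp.png",np.hstack([a[230:,200:440],b[230:,200:440]]))
E
```

```text
[ 0.04192687 -0.13614856 -3.67322426] [0.47679168 0.40353956 0.31451071] [0.45454853 0.21796874 0.19068433] [-3.28591985e-04  7.07105437e-01  7.07107442e-01 -9.26722958e-04] 18.2833
```

View pics/cmp.png

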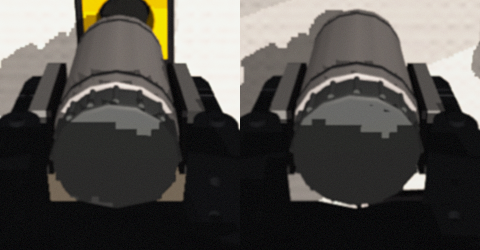

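Weight 3.67 N, so this one is half filled and goes in yellow; it is held much like the first one. I'll view the yellow bore from above before inserting.

Request:
send_rows --motion '[{"offset": [-20,3,-10],"delta_rot": [0,0,0]},{"offset": [-37,4,0],"delta_rot": [0,0,0]},{"offset": [-39,4,0],"delta_rot": [0,0,0]},{"offset": [-40,4,0],"delta_rot": [0,0,0]},{"offset": [-40,4,0],"delta_rot": [0,0,0]},{"offset": [-40,4,0],"delta_rot": [0,0,0]},{"offset": [-40,4,0],"delta_rot": [0,0,0]},{"offset": [-40,4,0],"delta_rot": [0,0,0]},{"offset": [-40,4,0],"delta_rot": [0,0,0]},{"offset": [-40,4,0],"delta_rot": [0,0,0]},{"offset": [-35,4,0],"delta_rot": [0,0,0]},{"offset": [-18,3,0],"delta_rot": [0,0,0]}]'

```text
clock: 19.28
position: [0.501, -0.2147, 0.2013]
ee_rot: [0.0, 0.708, 0.706, -0.0]
force: [-0.4, -1.4, -2.4]
grip_width: 0.0383
finger_force: 72.6
```

Request:
send_rows --motion '[{"offset": [0,0,0],"delta_rot": [0,0,0]},{"offset": [0,0,0],"delta_rot": [0,0,0]},{"offset": [0,0,0],"delta_rot": [0,0,0]},{"offset": [0,0,0],"delta_rot": [0,0,0]}]'

```text
clock: 19.62
position: [0.5007, -0.2097, 0.2014]
ee_rot: [-0.001, 0.707, 0.707, -0.0]
force: [-0.6, -0.7, -3.7]
grip_width: 0.0377
finger_force: 72.6
```

```bash
python3 - <<'E'
from h import *
F=[];P=[]
for i in range(5):
    p=cams.camera("wrist"); s=manip.observe(); F.append(s["force"]); P.append(s["position"])
save(p,"w7"); print(np.mean(F,0),np.mean(P,0),s["ee_rot"],s["clock"])
for n in("seat_yellow","canister_a"):
    for d in cams.landmark_of(p,n)[:2]: print(n,d,np.round(at(p,d["location"],.046 if "s"==n[0] else .024),4))
g=p["img"].astype(int)
sat=((g[...,0]-g[...,2]>60)&(g[...,1]>90)).astype(np.uint8)
k,l,st,ce=cv2.connectedComponentsWithStats(sat); i=1+st[1:,4].argmax(); print("yellow",st[i])
x,y,w,h,_=st[i]; hull=cv2.minAreaRect(np.argwhere(l==i)[:,::-1].astype(np.float32)); print(hull,at(p,hull[0],.046))
for t in(50,70,90):
    m=np.zeros(sat.shape,np.uint8); m[y+4:y+h-4,x+4:x+w-4]=(g.max(2)[y+4:y+h-4,x+4:x+w-4]<t)
    c,_=cv2.findContours(m,cv2.RETR_EXTERNAL,cv2.CHAIN_APPROX_NONE); c=max(c,key=cv2.contourArea)
    e=cv2.fitEllipse(c); print(t,np.round(e[0],1),np.round(e[1],1),np.round(at(p,e[0],.046),4))
E
```

```text
[ 0.23556149  0.44113115 -3.26128928] [ 0.50102007 -0.20985855  0.20174554] [6.38303141e-05 7.06725158e-01 7.07488195e-01 4.67405230e-05] 19.8667
seat_yellow {'location': [315.9, 120.7], 'score': 0.96} [ 0.5009 -0.1401  0.046 ]
canister_a {'location': [318.2, 278.4], 'score': 0.89} [ 0.5029 -0.2699  0.024 ]
yellow [ 269   71   94   98 5531]
((317.059814453125, 119.81546020507812), (94.17548370361328, 92.13214111328125), 87.39744567871094) [ 0.50167495 -0.13951772  0.046     ]
50 [317.1 119.9] [53.1 55.6] [ 0.5017 -0.1396  0.046 ]
70 [317.4 119.5] [55.4 57.3] [ 0.5019 -0.1393  0.046 ]
90 [317.5 119.5] [57.3 59.1] [ 0.502  -0.1393  0.046 ]
```

View pics/w7.png

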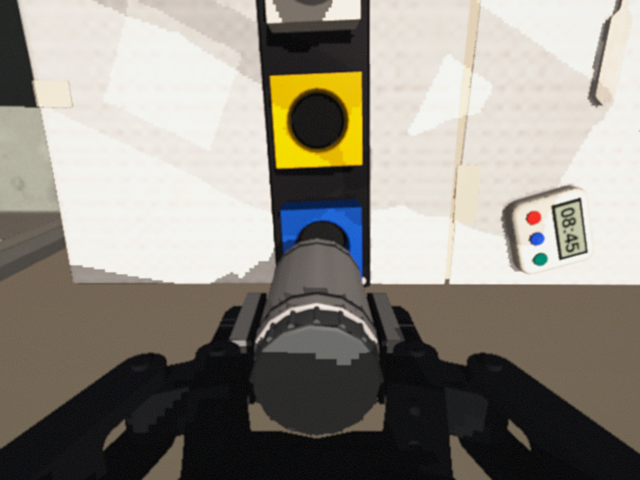

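The yellow bore is at (317,120), i.e. (0.5018,-0.1394). A second weight average of 3.3 N confirms half filled.

Request:
send_rows --motion '[{"offset": [20,0,0],"delta_rot": [0,0,0]},{"offset": [30,0,10],"delta_rot": [0,0,0]},{"offset": [20.8,0,25],"delta_rot": [0,0,0]},{"offset": [0,0,30],"delta_rot": [0,0,0]},{"offset": [0,0,25],"delta_rot": [0,0,0]},{"offset": [0,0,18],"delta_rot": [0,0,0]},{"offset": [0,0,0],"delta_rot": [0,0,0]},{"offset": [0,0,0],"delta_rot": [0,0,0]},{"offset": [0,0,0],"delta_rot": [0,0,0]}]'

```text
clock: 20.72
position: [0.5019, -0.1402, 0.0948]
ee_rot: [0.001, 0.707, 0.707, 0.0]
force: [0.1, -0.2, -3.8]
grip_width: 0.0378
finger_force: 72.2
```

Request:
send_rows --motion '[{"offset": [0,0,2],"delta_rot": [0,0,0]},{"offset": [0,0,2],"delta_rot": [0,0,0]},{"offset": [0,0,2],"delta_rot": [0,0,0]},{"offset": [0,0,0],"delta_rot": [0,0,0]}]'

```text
clock: 21.05
position: [0.5011, -0.1401, 0.0879]
ee_rot: [0.0, 0.707, 0.707, 0.0]
force: [-1.3, -0.2, -2.9]
grip_width: 0.0378
finger_force: 72.3
```

Request:
send_rows --motion '[{"offset": [0,0,1.5],"delta_rot": [0,0,0]},{"offset": [0,0,1.5],"delta_rot": [0,0,0]},{"offset": [0,0,0],"delta_rot": [0,0,0]},{"offset": [0,0,0],"delta_rot": [0,0,0]}]'

```text
clock: 21.38
position: [0.5009, -0.14, 0.0846]
ee_rot: [-0.0, 0.707, 0.707, -0.0]
force: [-0.5, -0.7, -3.6]
grip_width: 0.038
finger_force: 72.3
```

Measured y is 1 mm short of the target, so I'll shift by +0.8 and go on.

Request:
send_rows --motion '[{"offset": [0.8,0,1.5],"delta_rot": [0,0,0]},{"offset": [0,0,1.5],"delta_rot": [0,0,0]},{"offset": [0,0,0],"delta_rot": [0,0,0]},{"offset": [0,0,0],"delta_rot": [0,0,0]}]'

```text
clock: 21.72
position: [0.5009, -0.1391, 0.0816]
ee_rot: [-0.0, 0.707, 0.707, -0.0]
force: [0.4, 0.1, -2.8]
grip_width: 0.038
finger_force: 72.3
```

Request:
send_rows --motion '[{"offset": [0,0,1.5],"delta_rot": [0,0,0]},{"offset": [0,0,1.5],"delta_rot": [0,0,0]},{"offset": [0,0,0],"delta_rot": [0,0,0]},{"offset": [0,0,0],"delta_rot": [0,0,0]}]'

```text
clock: 22.05
position: [0.5011, -0.1393, 0.0786]
ee_rot: [0.0, 0.707, 0.707, -0.0]
force: [0.7, -0.6, -3.1]
grip_width: 0.0383
finger_force: 72.3
```

Request:
send_rows --motion '[{"offset": [0,0,1.5],"delta_rot": [0,0,0]},{"offset": [0,0,1.5],"delta_rot": [0,0,0]},{"offset": [0,0,0],"delta_rot": [0,0,0]},{"offset": [0,0,0],"delta_rot": [0,0,0]}]'

```text
clock: 22.38
position: [0.5011, -0.1393, 0.0756]
ee_rot: [0.0, 0.707, 0.707, -0.0]
force: [0.7, -2.1, -4.3]
grip_width: 0.0381
finger_force: 72.4
```

Request:
send_rows --motion '[{"offset": [-0.3,0,1.5],"delta_rot": [0,0,0]},{"offset": [0,0,1.5],"delta_rot": [0,0,0]},{"offset": [0,0,0],"delta_rot": [0,0,0]},{"offset": [0,0,0],"delta_rot": [0,0,0]}]'

```text
clock: 22.72
position: [0.501, -0.1395, 0.0726]
ee_rot: [-0.0, 0.707, 0.707, -0.0]
force: [0.2, -1.4, -4.4]
grip_width: 0.0382
finger_force: 72.5
```

Request:
send_rows --motion '[{"offset": [0,0,1],"delta_rot": [0,0,0]},{"offset": [0,0,1],"delta_rot": [0,0,0]},{"offset": [0,0,0],"delta_rot": [0,0,0]},{"offset": [0,0,0],"delta_rot": [0,0,0]}]'

```text
clock: 23.05
position: [0.501, -0.1395, 0.0707]
ee_rot: [-0.0, 0.707, 0.707, -0.0]
force: [0.3, -0.2, -2.4]
grip_width: 0.038
finger_force: 72.5
```

Request:
send_rows --motion '[{"offset": [0,0,1],"delta_rot": [0,0,0]},{"offset": [0,0,1],"delta_rot": [0,0,0]},{"offset": [0,0,0],"delta_rot": [0,0,0]},{"offset": [0,0,0],"delta_rot": [0,0,0]}]'

```text
clock: 23.38
position: [0.5011, -0.1395, 0.069]
ee_rot: [0.0, 0.707, 0.707, 0.0]
force: [-1.6, 0.1, 4.8]
grip_width: 0.0382
finger_force: 73.5
```

Pad contact at about z = 0.070, so I expect the stop near 0.061.

Request:
send_rows --motion '[{"offset": [0,0,1],"delta_rot": [0,0,0]},{"offset": [0,0,1],"delta_rot": [0,0,0]},{"offset": [0,0,0],"delta_rot": [0,0,0]},{"offset": [0,0,0],"delta_rot": [0,0,0]}]'

```text
clock: 23.72
position: [0.5011, -0.1395, 0.0669]
ee_rot: [0.0, 0.707, 0.707, 0.0]
force: [-0.7, -0.4, 4.8]
grip_width: 0.0378
finger_force: 73.7
```

Request:
send_rows --motion '[{"offset": [0,0,1],"delta_rot": [0,0,0]},{"offset": [0,0,1],"delta_rot": [0,0,0]},{"offset": [0,0,0],"delta_rot": [0,0,0]},{"offset": [0,0,0],"delta_rot": [0,0,0]}]'

```text
clock: 24.05
position: [0.5011, -0.1395, 0.0649]
ee_rot: [0.0, 0.707, 0.707, 0.0]
force: [-0.3, -0.4, 4.0]
grip_width: 0.038
finger_force: 73.7
```

Request:
send_rows --motion '[{"offset": [0,0,1],"delta_rot": [0,0,0]},{"offset": [0,0,0.5],"delta_rot": [0,0,0]},{"offset": [0,0,0],"delta_rot": [0,0,0]},{"offset": [0,0,0],"delta_rot": [0,0,0]}]'

```text
clock: 24.38
position: [0.5011, -0.1395, 0.0633]
ee_rot: [0.0, 0.707, 0.707, 0.0]
force: [-1.9, -0.8, 4.8]
grip_width: 0.0377
finger_force: 73.7
```

Request:
send_rows --motion '[{"offset": [0,0,1],"delta_rot": [0,0,0]},{"offset": [0,0,0],"delta_rot": [0,0,0]},{"offset": [0,0,0],"delta_rot": [0,0,0]}]'

```text
clock: 24.63
position: [0.5011, -0.1395, 0.0623]
ee_rot: [0.0, 0.707, 0.707, 0.0]
force: [-1.0, -2.0, 5.2]
grip_width: 0.0378
finger_force: 73.7
```

Request:
send_rows --motion '[{"offset": [0,0,0.8],"delta_rot": [0,0,0]},{"offset": [0,0,0],"delta_rot": [0,0,0]},{"offset": [0,0,0],"delta_rot": [0,0,0]}]'

```text
clock: 24.88
position: [0.5011, -0.1395, 0.0615]
ee_rot: [0.0, 0.707, 0.707, 0.0]
force: [-1.3, -0.2, 4.8]
grip_width: 0.0382
finger_force: 73.7
```

Request:
send_rows --motion '[{"offset": [0,0,0.8],"delta_rot": [0,0,0]},{"offset": [0,0,0],"delta_rot": [0,0,0]},{"offset": [0,0,0],"delta_rot": [0,0,0]}]'

```text
clock: 25.13
position: [0.5011, -0.1396, 0.061]
ee_rot: [0.0, 0.707, 0.707, 0.0]
force: [-2.3, -0.6, 8.3]
grip_width: 0.0377
finger_force: 74.2
```

Request:
send_rows --motion '[{"offset": [0,0,0.8],"delta_rot": [0,0,0]},{"offset": [0,0,0],"delta_rot": [0,0,0]},{"offset": [0,0,0],"delta_rot": [0,0,0]}]'

```text
clock: 25.38
position: [0.5012, -0.1396, 0.0605]
ee_rot: [0.0, 0.707, 0.707, 0.0]
force: [-3.2, -1.0, 13.5]
grip_width: 0.0377
finger_force: 74.7
```

Request:
send_rows --motion '[{"offset": [0,0,0.8],"delta_rot": [0,0,0]},{"offset": [0,0,0],"delta_rot": [0,0,0]},{"offset": [0,0,0],"delta_rot": [0,0,0]}]'

```text
clock: 25.63
position: [0.5012, -0.1396, 0.06]
ee_rot: [0.0, 0.707, 0.707, 0.0]
force: [-4.5, 0.1, 17.5]
grip_width: 0.0378
finger_force: 75.2
```

Request:
send_rows --motion '[{"offset": [0,0,-1],"delta_rot": [0,0,0]},{"offset": [0,0,-1],"delta_rot": [0,0,0]},{"offset": [0,0,-1.3],"delta_rot": [0,0,0]},{"offset": [0,0,0],"delta_rot": [0,0,0]}]'

```text
clock: 25.97
position: [0.5011, -0.1395, 0.0622]
ee_rot: [0.0, 0.707, 0.707, 0.0]
force: [0.3, -0.9, -1.8]
grip_width: 0.0383
finger_force: 72.5
```

Request:
send_rows --motion '[{"offset": [0,0,0],"delta_rot": [0,0,0]},{"offset": [0,0,0],"delta_rot": [0,0,0]},{"offset": [0,0,0],"delta_rot": [0,0,0]},{"offset": [0,0,0],"delta_rot": [0,0,0]},{"offset": [0,0,0],"delta_rot": [0,0,0]},{"offset": [0,0,0],"delta_rot": [0,0,0]},{"offset": [0,0,0],"delta_rot": [0,0,0]}]' --claw 1

```text
clock: 26.55
position: [0.501, -0.1395, 0.0623]
ee_rot: [0.0, 0.707, 0.707, 0.0]
force: [0.2, 0.5, -0.9]
grip_width: 0.0856
finger_force: 0.0
```

Request:
send_rows --motion '[{"offset": [0,0,-10],"delta_rot": [0,0,0]},{"offset": [0,0,-25],"delta_rot": [0,0,0]},{"offset": [0,0,-35],"delta_rot": [0,0,0]},{"offset": [0,0,-40],"delta_rot": [0,0,0]},{"offset": [-30,0,-30],"delta_rot": [0,0,0]},{"offset": [-35,0,0],"delta_rot": [0,0,0]},{"offset": [-5,0,0],"delta_rot": [0,0,0]},{"offset": [0,0,0],"delta_rot": [0,0,0]},{"offset": [0,0,0],"delta_rot": [0,0,0]}]'

```text
clock: 27.3
position: [0.5004, -0.2087, 0.2018]
ee_rot: [-0.0, 0.708, 0.707, 0.0]
force: [-0.1, -0.9, -0.1]
grip_width: 0.0854
finger_force: 0.0
```

```bash
python3 - <<'E'
from h import *
p=cams.camera("wrist"); save(p,"w8"); s=manip.observe(); print(s["position"],s["clock"])
t=cams.camera("scene")
for q in(p,t):
    for d in cams.landmark_of(q,"canister_a")[:3]: print(d,np.round(at(q,d["location"],.024),4))
d=cams.landmark_of(t,"canister_red")[0]; print(np.round(d["location"]),np.round(at(t,d["location"],0),4))
E
```

```text
[ 0.50036892 -0.20815964  0.20144363] 27.35
{'location': [317.4, 120.2], 'score': 0.58} [ 0.5014 -0.1386  0.024 ]
{'location': [375.5, 241.3], 'score': 0.84} [ 0.5002 -0.0411  0.024 ]
{'location': [396.0, 213.4], 'score': 0.65} [ 0.5031 -0.137   0.024 ]
[289. 296.] [0.5803 0.1596 0.    ]
```

View pics/w8.png

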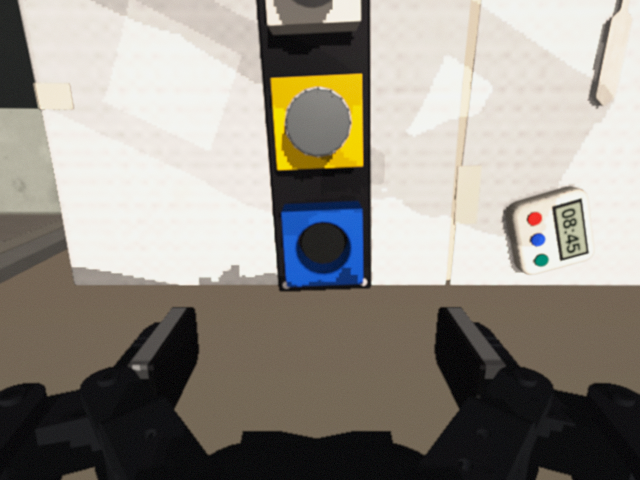

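The yellow cup's canister stands upright and centred at (318,121), the blue cup is untouched, and white's is in place at the top edge. Both presses ended on a stop after about 8 mm, so I'm handing in.

```bash
python3 -c "
from cell import manip; print(manip.close_job())"
```

```text
the job is handed in; nothing more can be done
None
```

The job is handed in: the empty canister (about 1.3 N) is in the white cup and the half-filled one (about 3.4 N) is in yellow. Both were pressed to the stop at about 21–22 N and let go; I left the blue cup and the red-capped canister untouched, and the hand-in returned no verdict.

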